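# Nest the cooled mixing cup and hold the stirrer's run lever

## Robot

A 6-joint arm with a two-finger parallel gripper is mounted at the origin on the work surface. World frame = base frame: x ahead of the robot, y to its left, z up, the work surface at z = 0. Lengths are in mm, angles in degrees, forces in N, time in s.
With the tool pointing down it reaches from about 300 to 850 mm from the base axis. Payload 4.2 kg.
Tool frame: the origin (TCP) lies at the very end of the fingers, on their centre line; the grasp point (between the pads) lies 19 mm behind it (env.tcp_to_grasp is the distance from the TCP to the grasp point, in mm); z points along the fingers, y is the line along which they close (so a half turn about z gives the same grasp; the last joint's range is limited). The gripper opens to 91 mm and grips with 3 to 60 N. Pads are 32 mm wide; open, the fingers measure 118 mm over their backs; the gripper's body (76 mm by 178 mm) begins 60 mm behind the grasp point.
Start: joints at [-69.901, 18.312, 89.639, -0, 72.044, -1.146], TCP at [208.362, -535.937, 213.976] pointing down, gripper open.
Joint ranges: [-177.97, 177.97], [-48.28, 115.42], [12.27, 149.76], [-77.06, 257.06], [2.81, 150.46], [-146.56, 146.56]. Speed limits (degrees/s): [147.25, 147.25, 180, 180, 180, 180].

## Interface

Orientations are given as [roll, pitch, yaw] about the fixed x, y, z axes, in that order (R = Rz(yaw) Ry(pitch) Rx(roll)).
In Python, from workcell import env gives the robot as it stands.
- The arm moves only by the tool move_arm, never from a script. Its argument "plan" is a list of rows, each a list of 3 entries, a list of its own where there are three numbers: the shift along the world's x, y, z in cm, then the turn about the world's z in degrees, then the closure, from 0 (fully open) to 1 (shut). In form: [[[x, y, z], turn, claw], ...]. A call has 1 to 5 rows; each row shifts and turns the commanded pose from where the row before left it; what a row does not reach is not made up. A row lasts 1/10 s, in which the tool goes at most 50 mm and 8.59 degrees, less where a joint would pass 70% of its speed; a pose out of reach is approached as far as the arm can. A call is refused whole if a number of a shift passes 5 or a number of a turn 8.59, either way. A call with a gripper value outside its range is refused whole. The fingers move at their own pace and stop on an object; "squeeze" is the grip in N (left out, the last holds). Time passes only in rows, so rows that do not move let the fingers close. It gives the time, the measured TCP pose, the force, the opening and the grip force at its end, in the units of the state.
- env.state(): the state, without advancing time (a new reading comes with each control period).
- env.grab_frame(name): name is "scene" or "top" or "wrist"; returns a dict with "frame" (400x640x3 uint8, red, green, blue), "z_map" (400x640 float32, mm along the optical axis (not along the pixel's ray), 0 where there is no reading), "fovy" (degrees; the focal length in pixels is half the picture's height over the tangent of half this angle, whatever the lens; pixels are square), "cx", "cy" (the principal point, pixels), "D" ([k1, k2, p1, p2, k3] as OpenCV has them; the pictures are not rectified), "position" and "orientation" of the camera in the world. Camera axes: x right, y down, z forward; pixel columns grow to the right and rows downward; lengths in mm; the calibration is good to about 2 mm. A picture is of the moment at which its call begins.
- env.job_done(): hands the job in; it is judged then, once.
Trained networks look in a picture, given as the dict that the camera call returned (one of the last four; its "shot" number tells which), for a name from the list of things; names that differ only in an ending like _2 or _b are one class to them, and where a whole thing is asked for, a point or a joint stands for the part that bears it (a point fixed in the world has none). Each returns a list of dicts, best first, with "score" (0 to 1); they miss things now and then, are a little off and sometimes report something else, mostly with a low value. They report only what shows in the picture. A call takes as long as a camera call. They do not tell look-alikes from the thing itself.
- env.search_frame(picture, label): "point" ([column, row] in pixels, amid what is visible of it).
- env.landmark_of(picture, label): "point" ([column, row] in pixels: a listed point, or the origin of a listed thing).
The state is a dict: "time_s": time; "qpos": joint angles; "qvel": joint speeds; "effort": joint torques, N m; "ee_pos": TCP position; "ee_rot": TCP orientation; "force": force on the tool from outside, world axes, zero at the start; "torque": the same for the moment, N m; "gripper_width": finger opening in mm; "gripper_force": force on a finger pad.
Only numpy, scipy, OpenCV 4.12 (cv2) and the standard library are available. Lean on these libraries where they do the work, as an engineer would, in place of code of your own. Each camera call takes 0.05 s, during which the arm holds its last target. There are 200 camera calls.

## Task

Get the colour mix ready on the stirrer: nest the vessels in size order, with the blue beaker standing in the steel pan that is on the round stirrer and the yellow cup standing in the blue beaker, and let go of them. Only after that, press the hand control's sprung lever down until its pointer is in the green band, never as far down as the red, and finish while still holding it there, because it springs back when released. Leave the orange-lidded jar, the glass muller and the brush where they are.

Things in the scene. Friction and masses are not known exactly. Their poses are not given: they have to be found in the camera images.
- stirrer: Round grey magnetic stirrer with a white top plate, fixed to the table, 150 mm diameter, 60 mm high. Origin: centre of its underside, z up.
- pan: Loose stainless steel pan, standing on the stirrer, 45 mm high, flared: outer diameter 92 mm at the foot, 104 mm at the rim, wall 4 mm, floor 5 mm thick, 450 g. Origin: centre of its underside, z up.
- beaker: Loose blue plastic beaker, 85 mm high, outer diameter 58 mm at the foot, 64 mm at the rim, wall 3 mm, floor 5 mm thick, about 130 g. Starts upright on the table. Origin: centre of its underside, z up. Stood in the pan it projects 45 mm above the pan's rim.
- cup: Loose tall yellow cup, 112 mm high, outer diameter 36 mm at the foot, 42 mm at the rim, wall 3 mm, floor 5 mm thick, about 100 g. Starts upright on the table. Origin: centre of its underside, z up. Stood in the beaker it projects 32 mm above the beaker's rim.
- control: Hand control, fixed to the table: a low grey box 90 mm (x) by 200 mm (y) by 35 mm high with a sprung steel lever above it along y. Origin on the table, x across the lever, y along it, z up; the box spans y -115 to +85 mm. The lever's pivot, parallel to x, is at y -90 mm, z 95 mm; the lever points to +y and its pad, when level, is over y +45 mm.
- gauge (a point): Middle of the green band on the control's white upright gauge plate (5 mm thick, 40 mm wide, top 150 mm above the table), at x -37, y +65, z 95 mm in the control's frame. The green is 20 mm high; the red below it begins 18 mm under this point. The lever's black pointer passes beside the plate.
- lever (a joint): Angle by which the lever is pressed down, rad: 0 released (the lever slopes 0.26 rad up towards its pad), 0.26 level with the pointer at the middle of the green band, 0.52 the lower stop. The pointer is in the green from about 0.20 to 0.32 and meets the red at 0.37. A spring pushes it back up: it takes about 3 N at the pad to start it, 6 N to hold it level.
- lever_pad (a point): Centre of the top of the lever's black push pad (36 mm by 50 mm, the pad's top in line with the lever), 135 mm from the pivot. Released it is at z 137 mm, level at z 103 mm; it moves on an arc about the pivot.
- jar: Bystander: closed glass jar with orange lid, 66 mm diameter, 85 mm high. Origin: centre of its underside.
- muller: Bystander: green glass muller, foot 62 mm diameter, upright handle, 130 mm high. Origin: centre of its underside.
- brush: Bystander: brush lying along its x axis, 180 mm long. Origin on the table under its middle.
Things that resemble listed ones, but are neither listed nor needed, are in the scene too. Several things have the shape of the cup; the one meant has the colours described above.

How it is judged:
By the outcome, as a careful person would: the job done as asked, in the order asked, and still so for the second after the job is handed in, while the arm keeps its last pose, push and grip.
It also fails if it takes over 61 s, if anything falls off the work surface, if the arm or the gripper's body presses on something with over 40 N, if the wrist force passes 120 N, or if a joint passes its speed limit or range.

## Working session

There is one attempt and no reset: what is moved stays moved. The work goes in short steps, Python scripts to look and compute and a tool call to move; the robot and the scene stay as the last step left them, time stands still between calls to the robot, and variables do not carry over. Pictures are saved under pics/ and viewed, at most 10 in all, crops included, and the job is handed in when it is done.

Besides the shell and the picture viewer there is one more tool, called after ">>>" by a JSON object that holds its "fn" and its "kwargs". move_arm: Moves the arm, as the interface text tells. Its arguments: {"type":"object","properties":{"plan":{"type":"array","items":{"type":"array"}},"squeeze":{"type":"number"}},"required":["plan"]}

```bash
mkdir -p pics; cat > h.py <<'E'
from workcell import env
import numpy as np, cv2
from scipy.spatial.transform import Rotation as R
def K(p):
    f=p["frame"].shape[0]/2/np.tan(np.radians(p["fovy"])/2)
    return np.array([[f,0,p["cx"]],[0,f,p["cy"]],[0,0,1.]])
def rot(p):
    o=np.array(p["orientation"],float)
    return o if o.shape==(3,3) else R.from_euler("xyz",o,degrees=True).as_matrix()
def ray(p,px):
    u=cv2.undistortPoints(np.array(px,float).reshape(-1,1,2),K(p),np.array(p["D"],float)).reshape(-1,2)
    return np.c_[u,np.ones(len(u))]
def cloud(p):
    h,w=p["z_map"].shape
    g=np.stack(np.meshgrid(np.arange(w),np.arange(h)),-1).reshape(-1,2)
    c=ray(p,g)*p["z_map"].reshape(-1,1)
    return (c@rot(p).T+np.array(p["position"])).reshape(h,w,3)
def onz(p,px,z):
    d=ray(p,px)@rot(p).T; o=np.array(p["position"])
    return o+d*((z-o[2])/d[:,2:3])
def save(n,im): cv2.imwrite("pics/"+n,im[:,:,::-1])
E
python3 - <<'E'
from h import *
for n in("scene","top"):
    p=env.grab_frame(n); save(n+".png",p["frame"]); print(n,p["position"],p["orientation"],p["fovy"])
    C=cloud(p)
    for l in("stirrer","pan","beaker","cup","control","gauge","lever_pad","jar","muller","brush"):
        for r in env.landmark_of(p,l)[:5]:
            c,w=np.round(r["point"]).astype(int)
            q=C[min(max(w,0),399),min(max(c,0),639)]
            print(l,round(r["score"],2),c,w,"z0:",onz(p,r["point"],0)[0].round()[:2],"cloud",q.round())
E
```

```text
scene [1152.21728665  457.07361864  554.52518492] [-120.72802392    0.56274106  120.92937028] 53.01279170616631
stirrer 0.71 200 224 z0: [ 605. -217.] cloud [ 652. -157.   50.]
pan 0.78 196 202 z0: [ 533. -302.] cloud [ 636. -175.   93.]
beaker 0.76 315 223 z0: [457.  25.] cloud [590. 109. 106.]
beaker 0.71 375 257 z0: [504. 208.] cloud [607. 247.  88.]
cup 0.82 391 225 z0: [373. 190.] cloud [387. 196.  11.]
cup 0.56 413 246 z0: [425. 265.] cloud [447. 271.  17.]
cup 0.38 256 272 z0: [673.  13.] cloud [695.  34.  25.]
control 0.89 334 290 z0: [639. 180.] cloud [671. 198.  36.]
gauge 0.82 380 256 z0: [497. 215.] cloud [611. 258.  97.]
lever_pad 0.69 351 240 z0: [475. 133.] cloud [642. 214. 137.]
lever_pad 0.18 254 270 z0: [669.   7.] cloud [698.  32.  31.]
jar 0.6 198 204 z0: [ 536. -292.] cloud [ 633. -174.   87.]
muller 0.65 254 272 z0: [677.  12.] cloud [697.  30.  25.]
brush 0.64 462 296 z0: [529. 399.] cloud [550. 402.  19.]
top [ 332.49155956   66.97043681 1281.42121935] [-169.35560351    0.46562945  -91.40127525] 45.32440065556233
stirrer 0.96 427 192 z0: [ 596. -219.] cloud [ 583. -205.   65.]
pan 0.81 431 184 z0: [ 619. -230.] cloud [ 604. -217.   63.]
beaker 0.66 336 251 z0: [442.  32.] cloud [442.  33.   4.]
cup 0.81 279 283 z0: [361. 186.] cloud [362. 186.   4.]
cup 0.71 197 228 z0: [514. 406.] cloud [511. 401.  19.]
cup 0.5 251 256 z0: [434. 259.] cloud [427. 246.  97.]
control 0.8 280 184 z0: [628. 182.] cloud [621. 178.  37.]
gauge 0.83 250 184 z0: [631. 262.] cloud [603. 245. 122.]
lever_pad 0.61 264 171 z0: [668. 226.] cloud [632. 208. 134.]
jar 0.9 445 251 z0: [ 435. -255.] cloud [ 429. -235.   82.]
muller 0.62 343 166 z0: [676.   7.] cloud [663.   9.  49.]
brush 0.92 200 226 z0: [518. 398.] cloud [517. 394.  15.]
```

View pics/scene.png

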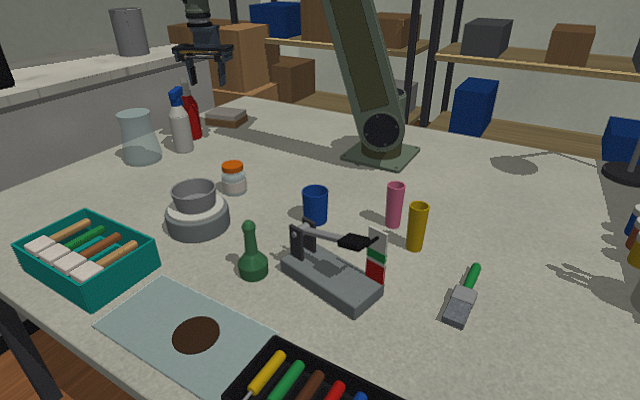

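View pics/top.png

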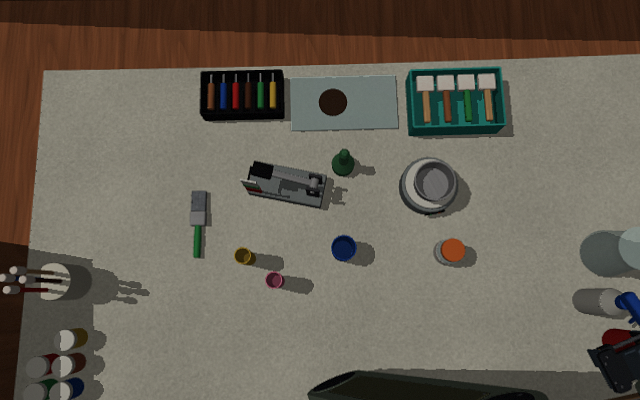

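Candidates for the cup: yellow at scene (417,226) / top (245,256), and pink at scene (395,204) / top (275,281). Yellow is the one described. The yellow handles in the tray at scene (268,368) and the paint tubs at top left aren't cups. The blue beaker is at scene (315,205) / top (343,248), with nothing similar standing near it. The pan is at top (434,182), visibly off-centre on the stirrer. The control's pad is at top (262,170) and its pivot near (315,185).

```bash
python3 - <<'E'
from h import *
t=env.grab_frame("top"); s=env.grab_frame("scene")
save("crop.png",np.hstack([cv2.resize(s["frame"][170:260,290:440],(396,240),interpolation=2),cv2.resize(t["frame"][225:300,225:360],(400,240),interpolation=2)]))
def circ(P):
    A=np.c_[2*P[:,:2],np.ones(len(P))]; x=np.linalg.lstsq(A,(P[:,:2]**2).sum(1),rcond=None)[0]
    return x[:2].round(1),round(float(np.sqrt(x[2]+x[:2]@x[:2])),1)
for n,p in(("top",t),("scene",s)):
    C=cloud(p)
    for l,c,r,z in(("beaker",(442,32),60,85),("cup",(428,247),45,112),("pan",(604,-217),75,105),("jar",(429,-238),60,85),("pink",(365,186),45,112),("stir",(590,-210),100,60)):
        m=(np.hypot(C[...,0]-c[0],C[...,1]-c[1])<r)&(abs(C[...,2]-z)<6)
        P=C[m]
        if len(P)>6: print(n,l,len(P),circ(P),P.min(0).round(),P.max(0).round())
    m=(np.hypot(C[...,0]-630,C[...,1]-180)<150)
    B=C[m&(abs(C[...,2]-35)<5)]; print(n,"box",len(B),cv2.minAreaRect(B[:,:2].astype(np.float32)))
    f=p["frame"].astype(int); dark=f.max(2)<50
    B=C[m&dark&(C[...,2]>110)&(C[...,2]<150)]; print(n,"pad",len(B),cv2.minAreaRect(B[:,:2].astype(np.float32)),B.mean(0))
    B=C[m&(C[...,2]>140)&(C[...,2]<156)]; print("platetop",len(B),B.mean(0))
E
```

```text
top beaker 101 (array([442.4,  16.7]), 30.1) [412. -15.  80.] [474.  48.  90.]
top cup 68 (array([427.5, 265. ]), 19.1) [407. 246. 106.] [448. 286. 115.]
top pan 238 (array([ 606.1, -216.1]), 49.1) [ 555. -268.   99.] [ 658. -165.  110.]
top jar 440 (array([ 430.6, -254.4]), 20.8) [ 403. -285.   79.] [ 458. -225.   91.]
top pink 65 (array([366.8, 189.4]), 19.0) [348. 171. 108.] [386. 210. 117.]
top stir 1254 (array([ 603.1, -208.2]), 46.4) [ 537. -284.   54.] [ 679. -145.   66.]
top box 1453 ((637.5809326171875, 150.50917053222656), (212.1792755126953, 125.32192993164062), 77.06110382080078)
top pad 358 ((617.6641845703125, 164.1765899658203), (188.9684295654297, 54.5391845703125), 80.79791259765625) [630.79312485 205.00607618 134.63460586]
platetop 145 [628.55103914 233.70306461 144.04530392]
scene beaker 110 (array([445.3,  18.4]), 30.2) [413. -14.  79.] [478.  50.  85.]
scene cup 99 (array([430.4, 267. ]), 19.3) [409. 247. 106.] [450. 288. 112.]
scene pan 211 (array([ 606.3, -214.5]), 49.0) [ 554. -269.   99.] [ 656. -163.  105.]
scene jar 174 (array([ 434. , -252.3]), 21.3) [ 405. -281.   79.] [ 462. -224.   86.]
scene pink 77 (array([369.6, 191.4]), 19.4) [346. 172. 106.] [391. 211. 112.]
scene stir 731 (array([ 612.1, -210.1]), 51.5) [ 545. -277.   54.] [ 673. -149.   66.]
scene box 2957 ((625.8621826171875, 151.25247192382812), (231.5166473388672, 120.34839630126953), 88.4198989868164)
scene pad 442 ((630.98388671875, 216.77029418945312), (61.1253662109375, 51.78699493408203), 79.19532012939453) [641.24860678 221.56143964 135.54608037]
platetop 170 [620.31561591 242.69369678 143.7253953 ]
```

View pics/crop.png

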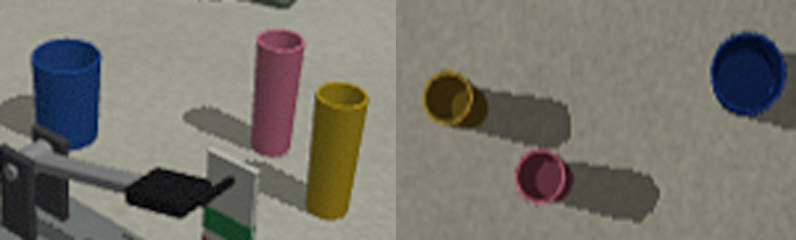

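The crop confirms the choice: the yellow cup (right of the pink one, scene 417,226) stands upright and clear, and so does the blue beaker. Next I'll measure the control and read the state.

```bash
python3 - <<'E'
from h import *
S=env.state(); print({k:S[k] for k in("time_s","ee_pos","ee_rot","gripper_width","force")})
for n in("top","scene"):
    p=env.grab_frame(n); C=cloud(p)
    for l,z in(("control",0),("gauge",95),("lever_pad",137)):
        for r in env.landmark_of(p,l)[:1]: print(n,l,onz(p,r["point"],z)[0].round(1),r["score"])
    f=p["frame"].astype(int)
    near=(abs(C[...,0]-630)<110)&(abs(C[...,1]-180)<130)
    B=C[near&(abs(C[...,2]-36)<4)]
    # box top: long-axis heading by PCA over inliers
    b=cv2.minAreaRect(B[:,:2].astype(np.float32)); print("box",b)
    m=near&(f.max(2)<55)&(C[...,2]>122)&(C[...,2]<146)&(C[...,1]>180)
    k,L,st,ce=cv2.connectedComponentsWithStats(m.astype(np.uint8)); i=1+st[1:,4].argmax(); B=C[L==i]
    print("pad",len(B),cv2.minAreaRect(B[:,:2].astype(np.float32)),B.mean(0).round(1),"px",ce[i].round())
    m=near&(f[...,1]-f[...,0]>30)&(C[...,1]>180)&(C[...,2]>75)&(C[...,2]<115)
    if m.any(): print("green",m.sum(),C[m].mean(0).round(1),C[m].min(0).round(),C[m].max(0).round())
save("lev.png",np.hstack([cv2.resize(p["frame"][210:320,270:400],(400,338),interpolation=2),cv2.resize(env.grab_frame("top")["frame"][150:220,230:340],(400,338),interpolation=2)]))
E
```

```text
{'time_s': 1.2, 'ee_pos': array([ 208.35668602, -535.91869465,  213.93432656]), 'ee_rot': array([ 1.79999928e+02, -5.14544675e-04,  2.12450393e+01]), 'gripper_width': 91.34332101036887, 'force': array([-0.42040107,  0.09733016,  0.42325043])}
top control [630.4 166.2   0. ] 0.59
top gauge [606.7 247.2  95. ] 0.91
top lever_pad [635.6 218.2 137. ] 0.79
box ((623.0880737304688, 160.19920349121094), (198.5504150390625, 92.4453125), 77.08036041259766)
pad 318 ((630.67529296875, 216.88851928710938), (56.12825393676758, 45.73674392700195), 80.86072540283203) [634.5 215.6 137. ] px [261. 170.]
scene control [636.  176.5   0. ] 0.87
scene gauge [616.8 255.1  95. ] 0.59
scene lever_pad [643.7 218.7 137. ] 0.84
box ((625.2246704101562, 162.48519897460938), (199.57215881347656, 90.08766174316406), 77.18989562988281)
pad 448 ((629.3853149414062, 217.71957397460938), (60.926517486572266, 55.19314193725586), 77.1646957397461) [641.2 221.8 135.6] px [355. 242.]
green 141 [608.8 249.8  94.5] [604. 230.  85.] [614. 268. 104.]
```

View pics/lev.png

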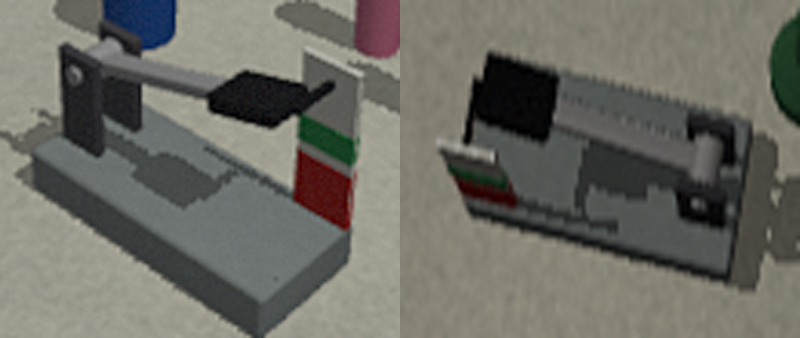

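The lever crop shows the pad at scene (355,242), sloping up. The gauge plate stands beside it with its plane along the lever. The pointer is at the white top of the plate, above the green. From the box fit the control's origin is about (627.5,176) and its y axis heads 77°, which puts the level pad at about (637,219). The next move goes above the beaker.

>>> {"fn": "move_arm", "kwargs": {"plan": [[[1.8,4.25,0],0,0],[[1.8,4.25,0],0,0],[[1.8,4.25,0],0,0],[[1.8,4.25,0],0,0],[[1.8,4.25,0],0,0]]}}

```text
time_s: 2.15
ee_pos: [298.7, -321.8, 214.1]
ee_rot: [180.0, -0.0, 21.2]
force: [0.8, -0.2, -0.1]
gripper_width: 91.2
gripper_force: 0.0
```

>>> {"fn": "move_arm", "kwargs": {"plan": [[[1.8,4.25,0],0,0],[[1.8,4.25,0],0,0],[[1.8,4.25,0],0,0],[[1.8,4.25,0],0,0],[[1.8,4.25,0],0,0]]}}

```text
time_s: 2.65
ee_pos: [388.8, -109.2, 214.3]
ee_rot: [179.9, -0.1, 21.2]
force: [1.1, 0.3, -0.6]
gripper_width: 91.2
gripper_force: 0.0
```

>>> {"fn": "move_arm", "kwargs": {"plan": [[[1.8,4.25,0],0,0],[[1.8,4.25,0],0,0],[[1.9,4.25,0],0,0],[[0,0,0],0,0],[[0,0,0],0,0]]}}

```text
time_s: 3.15
ee_pos: [443.3, 17.3, 213.8]
ee_rot: [180.0, 0.0, 21.4]
force: [0.2, 0.8, 0.8]
gripper_width: 91.3
gripper_force: 0.0
```

```bash
cat >> h.py <<'E'
def circ(P):
    A=np.c_[2*P[:,:2],np.ones(len(P))]; x=np.linalg.lstsq(A,(P[:,:2]**2).sum(1),rcond=None)[0]
    return x[:2].round(1),round(float(np.sqrt(x[2]+x[:2]@x[:2])),1)
def rim(cam,c,r,z,tol=4):
    C=cloud(env.grab_frame(cam)); m=(np.hypot(C[...,0]-c[0],C[...,1]-c[1])<r)&(abs(C[...,2]-z)<tol); P=C[m]
    print(cam,len(P), (circ(P),P.min(0).round(1),P.max(0).round(1)) if len(P)>5 else "")
E
python3 - <<'E'
from h import *
rim("wrist",(443,17),45,85)
E
```

```text
wrist 660 ((array([443.7,  16.3]), 30.0), array([411.6, -15.5,  81. ]), array([475.1,  47.7,  87.6]))
```

Aligned. Next: descend 16.4 cm, grip and lift.

>>> {"fn": "move_arm", "kwargs": {"plan": [[[0,0,-4.5],0,0],[[0,-0.1,-4.5],0,0],[[0,0,-4.0],0,0],[[0,0,-2.4],0,0],[[0,0,-1.0],0,0]], "squeeze": 15}}

```text
time_s: 3.7
ee_pos: [441.2, 14.0, 48.0]
ee_rot: [-179.9, 0.3, 21.1]
force: [0.1, -1.1, -0.5]
gripper_width: 91.6
gripper_force: 0.0
```

>>> {"fn": "move_arm", "kwargs": {"plan": [[[0,0,0],0,0.35],[[0,0,0],0,0.6],[[0,0,0],0,0.6],[[0,0,0],0,0.6],[[0,0,0],0,0.6]]}}

```text
time_s: 4.2
ee_pos: [444.4, 15.7, 51.2]
ee_rot: [179.9, -0.2, 21.3]
force: [-0.3, 1.9, 7.5]
gripper_width: 64.0
gripper_force: 15.0
```

>>> {"fn": "move_arm", "kwargs": {"plan": [[[0,0,0],0,0.6],[[0,0,0],0,0.6],[[0,0,0],0,0.6],[[0,0,1],0,0.6],[[0,0,1],0,0.6]]}}

```text
time_s: 4.7
ee_pos: [443.0, 15.6, 70.5]
ee_rot: [-180.0, 0.0, 21.3]
force: [0.6, 0.1, -0.7]
gripper_width: 63.5
gripper_force: 15.0
```

>>> {"fn": "move_arm", "kwargs": {"plan": [[[0,0,3],0,0.6],[[0,0,4],0,0.6],[[0,0,4],0,0.6],[[1,-1.4,2],0,0.6],[[1.5,-2.1,0],0,0.6]]}}

```text
time_s: 5.2
ee_pos: [470.1, -19.2, 204.5]
ee_rot: [179.8, -0.4, 21.3]
force: [0.3, 0.6, -1.6]
gripper_width: 63.5
gripper_force: 15.0
```

>>> {"fn": "move_arm", "kwargs": {"plan": [[[2,-2.9,0],0,0.6],[[2,-2.9,0],0,0.6],[[2,-2.9,0],0,0.6],[[2,-2.9,0],0,0.6],[[2,-2.9,0],0,0.6]]}}

```text
time_s: 5.7
ee_pos: [568.8, -165.6, 200.7]
ee_rot: [180.0, -0.0, 21.2]
force: [-0.3, 1.2, -0.9]
gripper_width: 63.6
gripper_force: 15.0
```

>>> {"fn": "move_arm", "kwargs": {"plan": [[[1.8,-2.6,0],0,0.6],[[1.2,-1.7,0],0,0.6],[[0.8,-0.8,0],0,0.6],[[0,0,0],0,0.6],[[0,0,0],0,0.6]]}}

```text
time_s: 6.2
ee_pos: [605.8, -214.6, 200.0]
ee_rot: [-179.9, 0.0, 21.3]
force: [0.2, -0.8, -1.0]
gripper_width: 63.4
gripper_force: 15.0
```

```bash
python3 - <<'E'
from h import *
print(env.state()["ee_pos"],env.state()["gripper_width"])
rim("wrist",(606,-215),70,105); rim("wrist",(606,-215),45,175,12); rim("top",(606,-215),70,105)
save("w1.png",env.grab_frame("wrist")["frame"])
E
```

```text
[ 605.76093381 -214.57134792  200.04462245] 63.39635017536194
wrist 1111 ((array([ 605.4, -217.7]), 49.1), array([ 571.7, -268.9,  101. ]), array([ 656.5, -166.2,  107.6]))
wrist 941 ((array([ 606.5, -213.2]), 27.6), array([ 578.5, -241.7,  163. ]), array([ 634.7, -184.3,  187. ]))
top 49 ((array([ 605.4, -214.9]), 48.0), array([ 556.1, -205.1,  101.2]), array([ 625.1, -165.2,  108.3]))
```

View pics/w1.png

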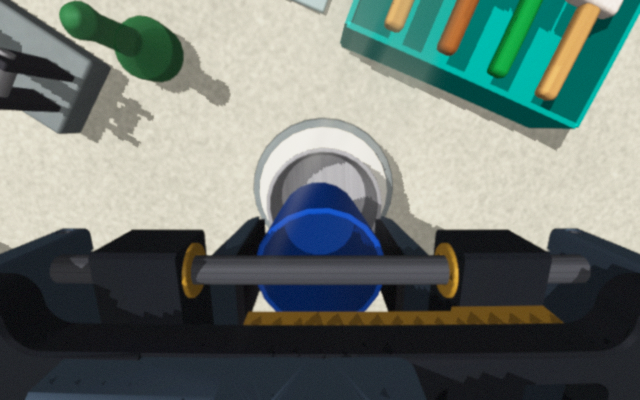

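The wrist picture shows the blue beaker (320,250) held upright over the pan (322,190). The pan centre is about (605.8,-216.5), so I'll shift slightly and lower.

>>> {"fn": "move_arm", "kwargs": {"plan": [[[0,-0.2,-2.5],0,0.6],[[0,0,-3],0,0.6],[[0,0,-1.6],0,0.6],[[0,0,-0.6],0,0.6],[[0,0,-0.3],0,0.6]]}}

```text
time_s: 6.9
ee_pos: [606.3, -217.1, 119.9]
ee_rot: [-180.0, 0.0, 21.3]
force: [-1.1, 0.1, -0.3]
gripper_width: 63.5
gripper_force: 15.0
```

>>> {"fn": "move_arm", "kwargs": {"plan": [[[0,0,-0.2],0,0.6],[[0,0,-0.1],0,0.6],[[0,0,0],0,0.6],[[0,0,0],0,0.6]]}}

```text
time_s: 7.3
ee_pos: [606.7, -217.5, 117.6]
ee_rot: [180.0, -0.0, 21.2]
force: [0.1, -0.1, -1.1]
gripper_width: 63.6
gripper_force: 15.0
```

>>> {"fn": "move_arm", "kwargs": {"plan": [[[0,0,-0.1],0,0.6],[[0,0,-0.1],0,0.6],[[0,0,0],0,0.6],[[0,0,0],0,0.6]]}}

```text
time_s: 7.7
ee_pos: [606.7, -217.5, 116.3]
ee_rot: [179.9, -0.1, 21.2]
force: [-0.9, 0.8, 5.4]
gripper_width: 63.4
gripper_force: 15.0
```

>>> {"fn": "move_arm", "kwargs": {"plan": [[[0,0,0],0,0.4],[[0,0,0],0,0.2],[[0,0,0],0,0],[[0,0,0],0,0],[[0,0,0],0,0]]}}

```text
time_s: 8.2
ee_pos: [606.3, -217.4, 114.7]
ee_rot: [-180.0, 0.0, 21.2]
force: [0.4, -0.3, -0.3]
gripper_width: 91.0
gripper_force: 0.0
```

>>> {"fn": "move_arm", "kwargs": {"plan": [[[0,0,1],0,0],[[0,0,3],0,0],[[0,0,4],0,0],[[0,0,4],0,0],[[0,0,1],0,0]]}}

```text
time_s: 8.7
ee_pos: [608.5, -218.2, 251.3]
ee_rot: [179.6, -0.4, 21.2]
force: [0.1, 0.2, -0.1]
gripper_width: 91.3
gripper_force: 0.0
```

```bash
python3 - <<'E'
from h import *
print(env.state()["ee_pos"])
rim("wrist",(606,-215),70,105); rim("wrist",(606,-215),45,150,5)
E
```

```text
[ 608.53369402 -218.20782906  251.3462346 ]
wrist 1494 ((array([ 606.1, -217.5]), 47.0), array([ 553.3, -269.5,  101. ]), array([ 656.6, -166.4,  109. ]))
wrist 844 ((array([ 606. , -216.8]), 30.0), array([ 574.1, -248.4,  145.1]), array([ 637.2, -185.2,  152.7]))
```

>>> {"fn": "move_arm", "kwargs": {"plan": [[[-1.6,4.4,0],0,0],[[-1.6,4.4,0],0,0],[[-1.6,4.4,0],0,0],[[-1.6,4.4,0],0,0],[[-1.6,4.4,0],0,0]]}}

```text
time_s: 9.3
ee_pos: [524.3, 4.1, 243.0]
ee_rot: [-179.9, 0.2, 21.2]
force: [-0.0, 0.7, -0.5]
gripper_width: 91.2
gripper_force: 0.0
```

>>> {"fn": "move_arm", "kwargs": {"plan": [[[-1.6,4.4,0],0,0],[[-1.6,4.4,0],0,0],[[-1.6,4.4,0],0,0],[[-1.6,4.4,0],0,0],[[-1.6,4.4,0],0,0]]}}

```text
time_s: 9.8
ee_pos: [444.4, 223.7, 243.2]
ee_rot: [180.0, 0.2, 21.2]
force: [0.5, 0.4, -0.4]
gripper_width: 90.9
gripper_force: 0.0
```

>>> {"fn": "move_arm", "kwargs": {"plan": [[[-1.7,4.2,0],0,0],[[0,0,0],0,0],[[0,0,0],0,0]]}}

```text
time_s: 10.1
ee_pos: [428.2, 264.7, 243.3]
ee_rot: [179.9, 0.2, 21.4]
force: [0.3, -0.8, -0.0]
gripper_width: 91.2
gripper_force: 0.0
```

```bash
python3 - <<'E'
from h import *
print(env.state()["ee_pos"])
rim("wrist",(429,266),40,112); rim("wrist",(368,190),40,112)
E
```

```text
[428.18146926 264.70793407 243.3149161 ]
wrist 402 ((array([428.4, 265.4]), 19.1), array([407.7, 244.8, 108. ]), array([448.7, 285.8, 114.2]))
wrist 106 ((array([367.9, 189.6]), 19.8), array([346.9, 172.5, 108. ]), array([388.1, 205. , 114.6]))
```

>>> {"fn": "move_arm", "kwargs": {"plan": [[[0,0,-4.5],0,0],[[0,0.1,-4.5],0,0],[[0,0,-4.0],0,0],[[0,0,-2.0],0,0],[[0,0,-0.9],0,0]]}}

```text
time_s: 10.7
ee_pos: [428.5, 263.2, 83.5]
ee_rot: [179.9, 0.3, 21.1]
force: [0.1, -0.9, -0.6]
gripper_width: 91.1
gripper_force: 0.0
```

>>> {"fn": "move_arm", "kwargs": {"plan": [[[0,0,0],0,0.4],[[0,0,0],0,0.8],[[0,0,0],0,0.8],[[0,0,0],0,0.8],[[0,0,0],0,0.8]]}}

```text
time_s: 11.2
ee_pos: [429.8, 265.8, 86.8]
ee_rot: [-180.0, -0.1, 21.3]
force: [-0.4, 0.4, -0.6]
gripper_width: 53.7
gripper_force: 0.0
```

>>> {"fn": "move_arm", "kwargs": {"plan": [[[0,0,0],0,0.8],[[0,0,0],0,0.8],[[0,0,0],0,0.8],[[0,0,1],0,0.8],[[0,0,1],0,0.8]]}}

```text
time_s: 11.7
ee_pos: [429.1, 265.5, 106.4]
ee_rot: [180.0, 0.1, 21.2]
force: [1.4, 0.2, -1.3]
gripper_width: 40.6
gripper_force: 15.0
```

>>> {"fn": "move_arm", "kwargs": {"plan": [[[0,0,3],0,0.8],[[0,0,4],0,0.8],[[0,0,4],0,0.8],[[0,0,4],0,0.8],[[0.8,-2.2,1.4],0,0.8]]}}

```text
time_s: 12.2
ee_pos: [438.6, 245.8, 275.4]
ee_rot: [-179.9, -0.5, 21.4]
force: [1.0, -0.3, -1.2]
gripper_width: 40.3
gripper_force: 15.0
```

>>> {"fn": "move_arm", "kwargs": {"plan": [[[1.5,-4.2,0],0,0.8],[[1.6,-4.4,0],0,0.8],[[1.6,-4.4,0],0,0.8],[[1.6,-4.4,0],0,0.8],[[1.6,-4.4,0],0,0.8]]}}

```text
time_s: 12.7
ee_pos: [516.6, 23.8, 271.0]
ee_rot: [180.0, -0.1, 21.2]
force: [0.9, 1.0, -0.1]
gripper_width: 40.1
gripper_force: 15.0
```

>>> {"fn": "move_arm", "kwargs": {"plan": [[[1.6,-4.4,0],0,0.8],[[1.6,-4.4,0],0,0.8],[[1.6,-4.4,0],0,0.8],[[1.6,-4.2,0],0,0.8],[[1.3,-3.5,0],0,0.8]]}}

```text
time_s: 13.2
ee_pos: [593.7, -185.9, 270.7]
ee_rot: [180.0, -0.0, 21.2]
force: [0.2, 1.4, -1.0]
gripper_width: 40.5
gripper_force: 15.0
```

>>> {"fn": "move_arm", "kwargs": {"plan": [[[0.9,-2.5,0],0,0.8],[[0.4,-0.9,0],0,0.8],[[0,0,0],0,0.8],[[0,0,0],0,0.8]]}}

```text
time_s: 13.6
ee_pos: [606.0, -216.2, 270.3]
ee_rot: [-179.9, -0.0, 21.3]
force: [-0.3, -0.1, -1.3]
gripper_width: 40.8
gripper_force: 15.0
```

```bash
python3 - <<'E'
from h import *
print(env.state()["ee_pos"],env.state()["gripper_width"])
rim("wrist",(606,-217),70,105);rim("wrist",(606,-217),45,150,4);rim("wrist",(606,-217),45,298,10)
save("w2.png",env.grab_frame("wrist")["frame"])
E
```

```text
[ 605.97857547 -216.18755191  270.2515384 ] 40.76592541124903
wrist 978 ((array([ 605.9, -217.3]), 48.0), array([ 557.4, -269.1,  101. ]), array([ 656.6, -166.2,  108.7]))
wrist 476 ((array([ 606. , -216.8]), 30.0), array([ 580.8, -248.5,  146. ]), array([ 637.2, -185.3,  152.4]))
wrist 2455 ((array([ 608.5, -214.6]), 22.6), array([ 582.5, -241. ,  288. ]), array([ 632.8, -180.5,  308. ]))
```

View pics/w2.png

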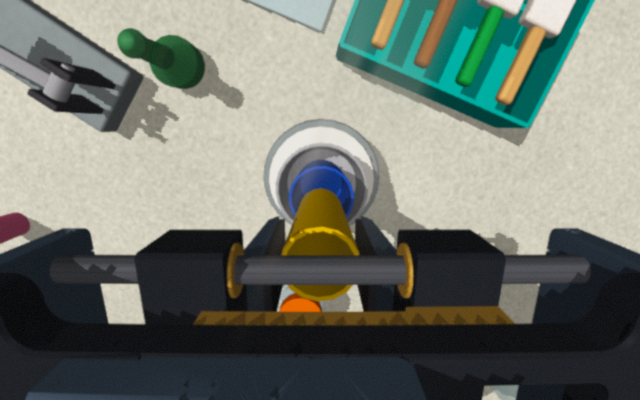

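The yellow cup (320,255) is held upright over the beaker (322,190), with its axis in line. Lowering it now.

>>> {"fn": "move_arm", "kwargs": {"plan": [[[0,-0.05,-2.5],0,0.8],[[0,0,-3],0,0.8],[[0,0,-3],0,0.8],[[0,0,-1.5],0,0.8],[[0,0,-0.7],0,0.8]]}}

```text
time_s: 14.3
ee_pos: [605.3, -216.8, 161.2]
ee_rot: [-179.9, 0.1, 21.3]
force: [0.4, 0.0, -0.5]
gripper_width: 40.1
gripper_force: 15.0
```

>>> {"fn": "move_arm", "kwargs": {"plan": [[[0,0,-0.3],0,0.8],[[0,0,-0.2],0,0.8],[[0,0,0],0,0.8],[[0,0,0],0,0.8]]}}

```text
time_s: 14.7
ee_pos: [606.8, -218.1, 159.0]
ee_rot: [179.9, -0.1, 21.2]
force: [0.5, 0.5, -2.1]
gripper_width: 40.2
gripper_force: 15.0
```

>>> {"fn": "move_arm", "kwargs": {"plan": [[[0,0,-0.1],0,0.8],[[0,0,-0.1],0,0.8],[[0,0,0],0,0.8],[[0,0,0],0,0.8]]}}

```text
time_s: 15.1
ee_pos: [606.6, -218.0, 156.3]
ee_rot: [180.0, -0.0, 21.2]
force: [-1.4, -0.0, 0.4]
gripper_width: 40.2
gripper_force: 15.0
```

>>> {"fn": "move_arm", "kwargs": {"plan": [[[0,0,-0.1],0,0.8],[[0,0,0],0,0.8],[[0,0,0],0,0.8]]}}

```text
time_s: 15.4
ee_pos: [606.8, -218.1, 156.2]
ee_rot: [179.9, -0.1, 21.2]
force: [-0.3, -0.3, 4.5]
gripper_width: 40.5
gripper_force: 15.0
```

Contact. Release, go straight up, and check the nest.

>>> {"fn": "move_arm", "kwargs": {"plan": [[[0,0,0],0,0.6],[[0,0,0],0,0.4],[[0,0,0],0,0.2],[[0,0,0],0,0],[[0,0,0],0,0]]}}

```text
time_s: 15.9
ee_pos: [606.2, -217.9, 154.6]
ee_rot: [-180.0, 0.0, 21.2]
force: [-0.2, -0.1, -0.5]
gripper_width: 69.8
gripper_force: 0.0
```

>>> {"fn": "move_arm", "kwargs": {"plan": [[[0,0,1],0,0],[[0,0,3],0,0],[[0,0,4],0,0],[[0,0,3],0,0],[[0,0,0],0,0]]}}

```text
time_s: 16.4
ee_pos: [608.6, -218.8, 271.4]
ee_rot: [179.6, -0.5, 21.2]
force: [-0.4, -0.3, 0.5]
gripper_width: 91.0
gripper_force: 0.0
```

```bash
python3 - <<'E'
from h import *
print(env.state()["ee_pos"],env.state()["gripper_width"])
rim("wrist",(606,-217),70,105);rim("wrist",(606,-217),45,150,4);rim("wrist",(606,-217),45,182,4);rim("scene",(606,-217),45,182,4)
E
```

```text
[ 608.6417026  -218.75063132  271.35013995] 90.9539981348113
wrist 1288 ((array([ 605.2, -217.9]), 47.3), array([ 553.6, -269. ,  101. ]), array([ 656.6, -166.2,  109. ]))
wrist 682 ((array([ 607.5, -216. ]), 27.8), array([ 574. , -248.5,  146. ]), array([ 637.2, -185.2,  153.8]))
wrist 563 ((array([ 605.5, -218.3]), 19.1), array([ 584.5, -239.4,  178. ]), array([ 625.9, -197.9,  184.7]))
scene 51 ((array([ 605.8, -215.1]), 19.1), array([ 584.9, -235.9,  178. ]), array([ 626.5, -194.4,  181. ]))
```

The nest is seated: rims at about 105, 150 and 182 mm, concentric. Next: move to the lever, closing and turning on the way.

>>> {"fn": "move_arm", "kwargs": {"plan": [[[0.3,4.4,0],-8.5,0.3],[[0.3,4.4,0],-8.5,0.6],[[0.3,4.4,0],-8.5,1],[[0.3,4.4,0],-8.5,1],[[0.3,4.4,0],0,1]]}}

```text
time_s: 17.1
ee_pos: [620.5, 3.7, 263.3]
ee_rot: [180.0, 0.2, -12.9]
force: [-0.2, -0.3, -0.3]
gripper_width: 54.2
gripper_force: 0.0
```

>>> {"fn": "move_arm", "kwargs": {"plan": [[[0.3,4.4,0],0,1],[[0.3,4.4,0],0,1],[[0.3,4.4,0],0,1],[[0.3,4.4,0],0,1],[[0.3,4.1,0],0,1]]}}

```text
time_s: 17.6
ee_pos: [635.5, 220.9, 263.1]
ee_rot: [179.9, 0.2, -12.7]
force: [1.3, 0.2, 0.1]
gripper_width: 14.0
gripper_force: 0.0
```

>>> {"fn": "move_arm", "kwargs": {"plan": [[[0,0,0],0,1],[[0,0,0],0,1],[[0,0,0],0,1],[[0,0,0],0,1],[[0,0,0],0,1]]}}

```text
time_s: 18.1
ee_pos: [636.5, 217.7, 265.1]
ee_rot: [180.0, 0.0, -12.9]
force: [0.5, 0.6, -0.2]
gripper_width: 0.3
gripper_force: 0.0
```

```bash
python3 - <<'E'
from h import *
print(env.state()["ee_pos"],env.state()["ee_rot"],env.state()["gripper_width"])
p=env.grab_frame("wrist"); C=cloud(p)
for l,z in(("lever_pad",137),("gauge",95),("control",0)):
    for r in env.landmark_of(p,l)[:1]: print(l,r["point"],onz(p,r["point"],z)[0].round(1),r["score"])
f=p["frame"].astype(int)
m=(f.max(2)<55)&(C[...,2]>122)&(C[...,2]<148)&(np.hypot(C[...,0]-637,C[...,1]-217)<60)
print(m.sum(), cv2.minAreaRect(C[m][:,:2].astype(np.float32)) if m.sum()>5 else "",C[m].mean(0))
save("w3.png",p["frame"])
E
```

```text
[636.45485288 217.73562993 265.07065693] [ 1.79987201e+02  3.39834744e-03 -1.28577604e+01] 0.2738259574472416
lever_pad [327.0, 195.4] [634.6 210.5 137. ] 0.73
gauge [303.4, 218.0] [605.1 244.   95. ] 0.6
control [351.4, 175.0] [625.1 173.8   0. ] 0.94
1621 ((633.2001953125, 219.14053344726562), (42.643531799316406, 66.91024017333984), 8.439085960388184) [634.51767218 214.12181468 138.10496041]
```

View pics/w3.png

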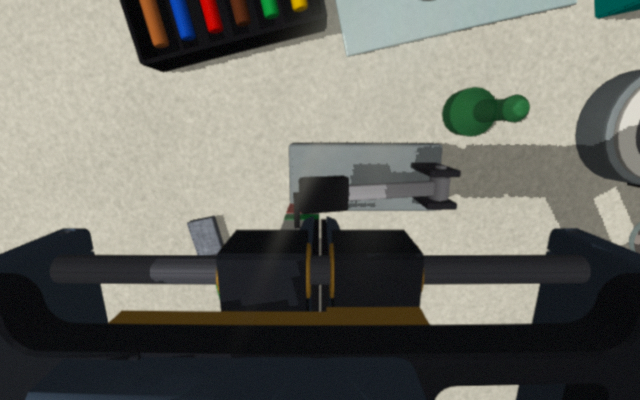

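The wrist picture shows the pad (325,193) directly ahead of the closed fingertips (320,225), and the plate (300,215) clear to the side. Descend and press slowly.

>>> {"fn": "move_arm", "kwargs": {"plan": [[[0,0,-4],0,1],[[0,0,-4],0,1],[[0,0,-2.5],0,1],[[0,0,-1],0,1],[[0,0,0],0,1]]}}

```text
time_s: 18.8
ee_pos: [635.9, 218.8, 148.8]
ee_rot: [179.9, 0.1, -12.8]
force: [-0.0, 0.1, 0.4]
gripper_width: 0.2
gripper_force: 0.0
```

>>> {"fn": "move_arm", "kwargs": {"plan": [[[0,0,-0.6],0,1],[[0,0,-0.6],0,1],[[0,0,-0.6],0,1],[[0,0,-0.6],0,1],[[0,0,0],0,1]]}}

```text
time_s: 19.3
ee_pos: [636.9, 219.4, 126.1]
ee_rot: [-180.0, -0.1, -12.7]
force: [1.0, 0.8, 3.3]
gripper_width: 0.5
gripper_force: 1.9
```

>>> {"fn": "move_arm", "kwargs": {"plan": [[[0,0,-0.5],0,1],[[0,0,-0.5],0,1],[[0,0,-0.5],0,1],[[0,0,-0.3],0,1],[[0,0,-0.2],0,1]]}}

```text
time_s: 19.8
ee_pos: [637.2, 220.4, 107.0]
ee_rot: [-179.8, -0.1, -12.8]
force: [0.0, 3.9, 5.1]
gripper_width: 0.6
gripper_force: 2.8
```

>>> {"fn": "move_arm", "kwargs": {"plan": [[[0,0,-0.2],0,1],[[0,0,0],0,1],[[0,0,0],0,1]]}}

```text
time_s: 20.1
ee_pos: [637.1, 220.4, 105.2]
ee_rot: [-179.8, -0.1, -12.8]
force: [0.9, 3.4, 6.6]
gripper_width: 0.6
gripper_force: 2.9
```

```bash
python3 - <<'E'
from h import *
S=env.state();print(S["ee_pos"],S["force"])
p=env.grab_frame("scene"); save("l2.png",np.hstack([cv2.resize(p["frame"][200:300,280:400],(480,400),interpolation=2),cv2.resize(p["frame"][150:250,150:230],(320,400),interpolation=2)]))
E
```

```text
[637.13921208 220.37020791 105.17235   ] [0.90704952 3.37421289 6.62549634]
```

View pics/l2.png

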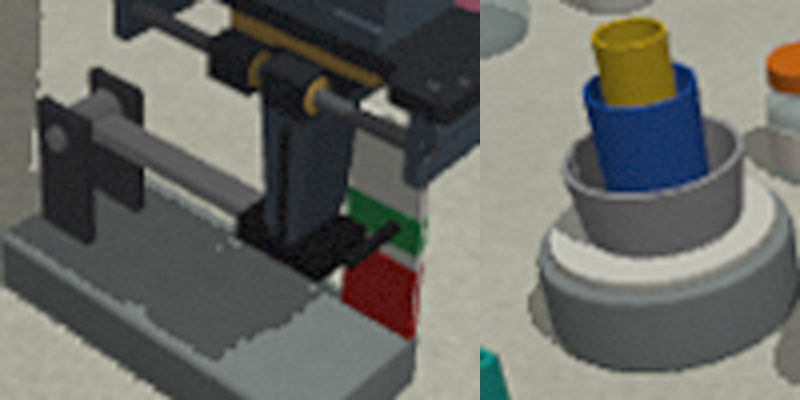

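The picture shows the nest intact (yellow in blue in pan). The pointer tip at crop (395,228) is in the green, above the red, and z 105 with 6.6 N agrees with level. Hold briefly to confirm it's steady.

>>> {"fn": "move_arm", "kwargs": {"plan": [[[0,0,0],0,1],[[0,0,0],0,1],[[0,0,0],0,1],[[0,0,0],0,1],[[0,0,0],0,1]]}}

```text
time_s: 20.65
ee_pos: [637.1, 220.4, 105.2]
ee_rot: [-179.8, -0.1, -12.8]
force: [1.5, 3.7, 5.5]
gripper_width: 0.5
gripper_force: 2.9
```

```bash
python3 -c "
from workcell import env
S=env.state();print(S['ee_pos'],S['force'])
if 100<S['ee_pos'][2]<108: print(env.job_done())"
```

```text
[637.14950718 220.35811726 105.2407427 ] [1.52669027 3.7140763  5.45094261]
the job is handed in; nothing more can be done
None
```

The blue beaker stands in the pan on the stirrer with the yellow cup in it, both released; the lever was then pressed and is still held with its pointer in the green, and the job was handed in at about 21 s (no verdict was returned).

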